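# Hold a clamp block against the spring plate of a jig

## Robot

A 6-joint arm with a two-finger parallel gripper is mounted at the origin on the work surface. World frame = base frame: x ahead of the robot, y to its left, z up, the work surface at z = 0. Lengths are in m, angles in degrees, forces in N, time in s.
With the tool pointing down it reaches from about 0.35 to 0.85 m from the base axis. Payload 8.1 kg.
Tool frame: the origin (TCP) lies midway between the tips of the shut fingers; the grasp point (between the pads) lies 19 mm behind it (ctrl.pinch_z is the distance from the TCP to the grasp point, in m); z points along the fingers, x is the direction in which the jaws open and shut, and the axes are right-handed (so a half turn about z gives the same grasp; the last joint's range is limited). The gripper opens to 93 mm and grips with 3 to 60 N. Pads are 15 mm wide; open, the fingers measure 128 mm over their backs; the gripper's body (75 mm by 188 mm) begins 65 mm behind the grasp point.
Start: joints at [-73.934, 7.471, 85.268, -0, 87.261, -4.893], TCP at [0.215, -0.56, 0.219] pointing down, gripper open.
Joint ranges: [-169.43, 169.43], [-51.17, 129.36], [1.28, 143.12], [-76.62, 256.62], [0, 156.53], [-152.29, 152.29]. Speed limits (degrees/s): [136.94, 136.94, 159.86, 180, 180, 180].

## Interface

Orientations are given as a 3x3 rotation matrix whose columns are the frame's x, y, z axes.
In Python, from bench import status, get_image, ctrl gives the robot as it stands. The module is installed in compiled form; this text tells all that it offers.
- The arm moves only by the shell command python3 -m creep 'ROWS' [OPENING] [FORCE]. ROWS is JSON, a list that holds one entry, the list of rows, each a list of 6 numbers: the shift along the tool's x, y, z in cm, then the turn, a rotation vector about the tool's x, y, z in degrees. In form: [[[tx, ty, tz, wx, wy, wz], ...]]. A call has 1 to 20 rows; each row is the pose to reach, as a shift and turn from the pose commanded when the call began, along the tool's axes at that moment; what a row does not reach only later rows make up. A row lasts 1/8 s, in which the tool goes at most 62.5 mm and 10.7 degrees, less where a joint would pass 70% of its speed; a pose out of reach is approached as far as the arm can. A call with a gripper value outside its range is refused whole. OPENING is the finger opening in cm, from 0 to 9.3, set as the call begins (- or left out, the last holds). The fingers move at their own pace and stop on an object; FORCE is the grip in N (left out, the last holds). Time passes only in rows, so rows that repeat a pose let the fingers close. It gives the time, the measured TCP pose, the force and the opening at its end, in the units of the state.
- status.get_obs(): the state, without advancing time (a new reading comes with each control period).
- get_image(name): name is "scene" or "top" or "wrist"; returns a dict with "pixels" (400x640x3 uint8, red, green, blue), "fovy" (degrees; the focal length in pixels is half the picture's height over the tangent of half this angle, whatever the lens; pixels are square), "cx", "cy" (the principal point, pixels), "k1" (the pictures are not rectified: a ray, as slopes to the right and down, at radius r is drawn at 1 + k1 r^2 times it, then the intrinsics apply), "R" (3x3) and "t" (3): a world point X has camera coordinates R X + t; the wrist camera has in their place "T_tool_cam" (4x4, takes a point from camera to tool coordinates, whose origin is the TCP and whose axes are the tool frame's). Camera axes: x right, y down, z forward; pixel columns grow to the right and rows downward; lengths in m; the calibration is good to about 2 mm. A picture is of the moment at which its call begins: read the wrist's pose just before it. There is no depth.
- ctrl.hand_in(): hands the job in, once; it reports no verdict.
The state is a dict: "t": time; "qpos": joint angles; "qd": joint speeds; "joint_torque": joint torques, N m; "ee_pos": TCP position; "ee_rot": TCP orientation; "contact_force": force on the tool from outside, world axes, zero at the start; "wrist_torque": the same for the moment, N m; "width": opening from 0.0 (shut) to 1.0 (fully open).
Only numpy, scipy, OpenCV 4.12 (cv2) and the standard library are available. Lean on these libraries where they do the work, as an engineer would, in place of code of your own. Each camera call takes 0.05 s, during which the arm holds its last target.

## Task

Pull the cabinet's drawer all the way out to its stop and leave it open, then take the clamp block out of it and set it flat on the bed of the assembly jig, its plain end (without the thumbscrew) towards the spring plate. Press that end squarely and centrally against the plate with a steady push of about 10 N, so that the plate goes back about 10 mm, without driving the springs to the end of their travel. Finish while holding the block there with that push, so that a colleague can drive the fixing screw, and leave everything else alone.

Things in the scene. Friction and masses are not known exactly. Their poses are not given: they have to be found in the camera images.
- cabinet: Low grey one-drawer cabinet, 260 (x) x 260 (y) x 100 mm high, standing on the bench on the robot's left or right. Origin: on the bench, under the middle of its front edge (the cabinet reaches from its own x 0 to 0.260). Its front, with the white drawer, faces its own -x, towards the robot. Fixed.
- unit_drawer0 (a joint): The drawer's slide in m: 0 shut, 0.182 fully out at its stop. The drawer slides along the cabinet's own -x, with about 1 N of friction, and stays where it is left. Drawer floor 22 mm above the bench, side walls up to 78 mm, front panel (15 mm thick) up to 88 mm; inside 215 mm (x) by 218 mm (y). When fully out, about 175 mm of the inside lies in front of the cabinet.
- unit_drawer0_handle (a point): Middle of the drawer's handle: a level round steel bar 11 mm thick, 120 mm long along the cabinet's y, 62 mm above the bench; 29 mm of free space between bar and drawer front. It moves with the drawer. Shut, it is 35 mm in front of the cabinet's origin.
- block: Aluminium rod-clamp block lying in the drawer: 60 (its x) x 30 (its y) x 40 mm high, with a black hole in its top; about 0.2 kg. Its +x end is plain and flat; from the middle of its -x end a brass thumbscrew (18 mm across) stands out 18 mm. Origin: centre of the block's underside, thumbscrew not counted. Starts with its flat end turned towards the back of the cabinet, up to 0.5 rad askew.
- block_end (a point): Centre of the block's plain flat end: 30 mm along its +x from the block's middle, 20 mm above its underside.
- collar: Steel ring, 28 mm across, 12 mm high, lying in the drawer on its +y side, clear of the block. Not needed. Origin: centre of its underside.
- jig: Assembly jig, fixed to the bench on the side where the cabinet is not: a flat aluminium bed 270 (x) x 130 (y) x 16 mm high, from x -0.170 to 0.100 of the jig; a dark steel rear block 62 mm high stands near its far end (x 0.064 to 0.086) and in front of that the spring plate. Origin: at bench height, on the jig's centre line, 20 mm beyond the spring plate's face at rest. Its +x points away from the robot, to the rear block.
- plate: The jig's spring plate: upright steel plate 12 mm thick, 90 mm wide, 46 mm high (from 17 to 63 mm above the bench). Origin: centre of its front face, the one towards the robot, 40 mm above the bench; axes as the jig's. At rest this face is at x = -0.020 of the jig. It slides only along the jig's +x, against springs: 1 N per mm from rest, 25 mm of travel, so a 10 N push moves it 10 mm. It springs back when let go.
- jig_bed (a point): Point on the top of the jig's bed (16 mm above the bench), on the centre line, 30 mm in front of the spring plate's face at rest. Axes as the jig's.
- wash_bottle: White plastic bottle, 68 mm across and 190 mm high, to the robot's left. Not needed; leave it alone.
- beaker: Glass beaker, 76 mm across and 100 mm high, to the robot's right. Not needed; leave it alone.
- jar: Small amber glass jar, 56 mm across and 70 mm high, far side of the bench in the middle. Not needed; leave it alone.
- screwdriver: Screwdriver with a black handle, 170 mm long, lying in the middle of the bench, between cabinet and jig. Not needed; leave it alone.

How it is judged (in metres and radians):
On the way, in this order (a step that is already met when the one before it is completed fails the run):
1. the drawer is pulled out to its stop (value of joint unit_drawer0 above 0.174 m), for 0.1 s.
2. the block is lifted out of the drawer in the fingers (height (world z) of block above 0.085 m and contact force between the fingers and block above 1 N), for 0.1 s.
At the end, for the whole second after the job is handed in: Block flat on the bed (5 mm, 0.08 rad), square to the spring plate (0.08 rad), plain end on it within 12 mm of its middle; push 6 to 14 N, plate 6 to 14 mm back; fingers on the block over 2 N, block still; drawer open at least 165 mm, ring still in it (contact force between block and plate between 6 and 14 N and x of plate in the frame of jig between -0.014 and -0.006 m and x of block_end in the frame of plate between -0.004 and 0.004 m and y of block_end in the frame of plate between -0.012 and 0.012 m and angle between the x axis of block and the x axis of jig, either way round below 0.08 rad and angle between block's own z axis and vertical below 0.08 rad and z of block in the frame of jig_bed between -0.004 and 0.005 m and contact force between the fingers and block above 2 N and linear speed of block below 0.01 m/s and value of joint unit_drawer0 above 0.165 m and z of collar in the frame of cabinet below 0.06 m); the arm keeps its last pose, push and grip.
It fails at once if the spring plate is driven to the end of its travel (over 23 mm) (x of plate in the frame of jig above 0.003 m).
It fails at once if a bystander is moved more than 30 mm (distance of any of wash_bottle, beaker, jar, screwdriver from where it was at the start of the episode above 0.03 m).
It fails at once if the ring is taken out of the drawer (height (world z) of collar above 0.09 m).
It also fails if it takes over 64 s, if anything falls off the work surface, if the arm or the gripper's body presses on something with over 40 N, if the wrist force passes 120 N, or if a joint passes its speed limit or range.

## Working session

There is one attempt and no reset: what is moved stays moved. The work goes in short steps, Python scripts to look and compute and a shell command to move; the robot and the scene stay as the last step left them, time stands still between calls to the robot, and variables do not carry over. Pictures are saved under pics/ and viewed, and the job is handed in when it is done.

```bash
mkdir -p pics
cat > h.py <<'E'
import numpy as np, cv2
from bench import status,get_image,ctrl
def grab(name,fn):
    o=status.get_obs(); im=get_image(name)
    cv2.imwrite('pics/'+fn,cv2.cvtColor(im['pixels'],cv2.COLOR_RGB2BGR))
    im['obs']=o
    return im
def cam(im):
    f=200/np.tan(np.radians(im['fovy'])/2)
    if 'R' in im and im.get('T_tool_cam') is None:
        R=np.array(im['R']);t=np.array(im['t']); return f,R,t
    o=im['obs'];T=np.array(im['T_tool_cam']);Rt=np.array(o['ee_rot']);p=np.array(o['ee_pos'])
    Rc=Rt@T[:3,:3];c=Rt@T[:3,3]+p
    return f,Rc.T,-Rc.T@c
def ray(im,u,v):
    f,R,t=cam(im)
    d=np.array([(u-im['cx'])/f,(v-im['cy'])/f]);s=d.copy()
    for _ in range(50): s=d/(1+im['k1']*(s@s))
    return -R.T@t, R.T@np.array([s[0],s[1],1])
def onz(im,u,v,z):
    c,d=ray(im,u,v); return c+d*(z-c[2])/d[2]
def proj(im,X):
    f,R,t=cam(im);p=R@np.array(X)+t;s=p[:2]/p[2];s=s*(1+im['k1']*(s@s))
    return s*f+[im['cx'],im['cy']]
E
python3 - <<'E'
from h import *
import pickle
o=status.get_obs();print({k:np.round(v,3).tolist() for k,v in o.items()})
for n in ['scene','top','wrist']:
    im=grab(n,n+'0.png');pickle.dump(im,open(n+'0.pkl','wb'))
    print(n,{k:(np.round(v,3).tolist()) for k,v in im.items() if k not in('pixels','obs')})
E
```

```text
{'t': 0.0, 'qpos': [-73.936, 7.514, 85.326, 0.001, 87.262, -4.891], 'qd': [-0.077, 0.042, 0.002, -0.015, -0.032, -0.104], 'joint_torque': [0.002, -55.985, -49.175, 0.077, 0.036, -0.0], 'ee_pos': [0.214, -0.56, 0.218], 'ee_rot': [[0.358, -0.934, -0.0], [-0.934, -0.358, 0.002], [-0.002, -0.0, -1.0]], 'contact_force': [-0.132, 0.595, -0.362], 'wrist_torque': [0.04, -0.03, -0.012], 'width': 1.0}
scene {'fovy': 51.678, 'cx': 321.0, 'cy': 203.118, 'k1': -0.092, 'R': [[-0.764, 0.645, -0.014], [0.404, 0.462, -0.79], [-0.502, -0.609, -0.613]], 't': [0.456, -0.197, 1.548]}
top {'fovy': 56.638, 'cx': 314.347, 'cy': 196.26, 'k1': -0.071, 'R': [[-0.013, -1.0, 0.011], [-0.995, 0.012, -0.101], [0.1, -0.012, -0.995]], 't': [-0.014, 0.623, 1.134]}
wrist {'fovy': 70.886, 'cx': 317.634, 'cy': 197.52, 'k1': -0.041, 'T_tool_cam': [[1.0, 0.0, 0.0, -0.0], [-0.0, 0.965, 0.261, -0.073], [-0.0, -0.261, 0.965, -0.166], [0.0, 0.0, 0.0, 1.0]]}
```

View pics/scene0.png

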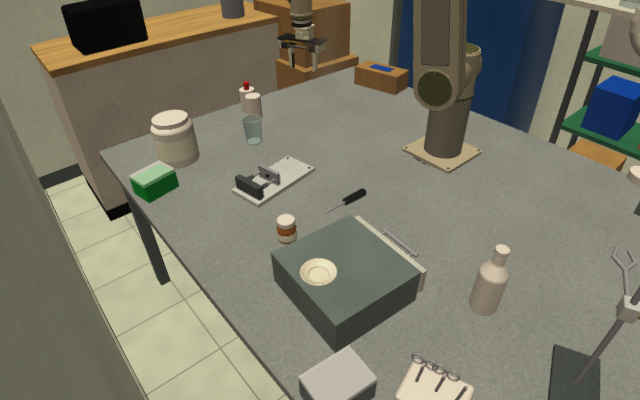

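View pics/top0.png

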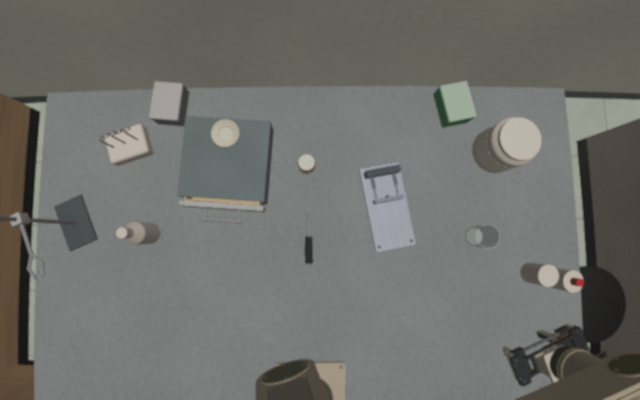

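The top view shows the cabinet on the left (about 180–270, 117–205), its handle at (222,221), and the jig on the right (362–413, 165–250). I'll enlarge both for the corners.

Run:
```python
import cv2
a=cv2.imread('pics/top0.png')
c=a[105:235,165:285];j=a[155:260,350:425]
cv2.imwrite('pics/c0.png',cv2.resize(c,None,fx=4.6,fy=4.6,interpolation=cv2.INTER_CUBIC))
cv2.imwrite('pics/j0.png',cv2.resize(j,None,fx=5.6,fy=5.6,interpolation=cv2.INTER_CUBIC))
```

```text
(no output)
```

View pics/c0.png

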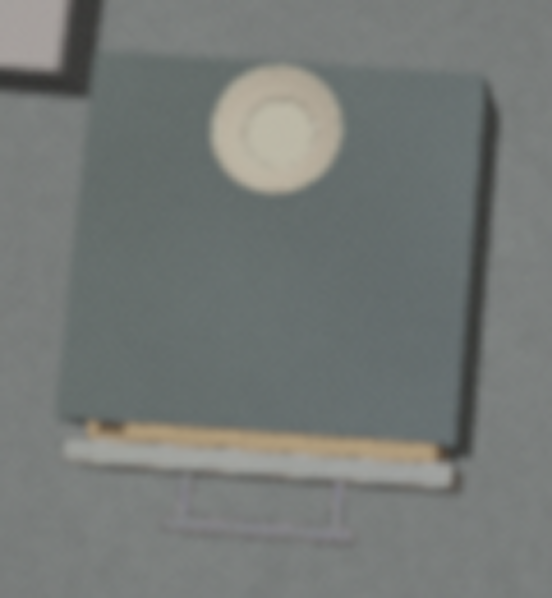

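View pics/j0.png

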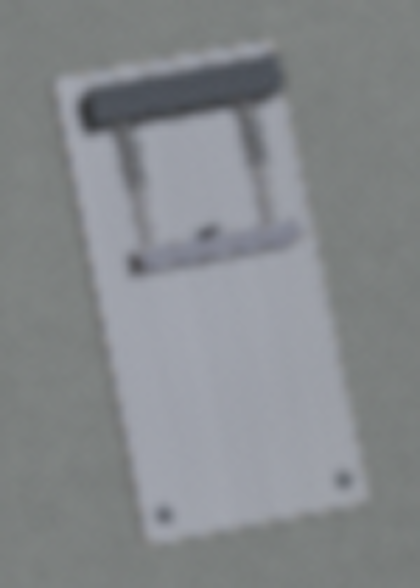

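Run:
```python
from h import *
import pickle
im=pickle.load(open('top0.pkl','rb'))
C=lambda x,y,z:onz(im,165+x/4.6-.39,105+y/4.6-.39,z)
J=lambda x,y,z:onz(im,350+x/5.6-.41,155+y/5.6-.41,z)
c={n:C(*p,.1) for n,p in dict(FL=(58,418),FR=(455,440),BL=(97,52),BR=(485,77)).items()}
for n in c:print(n,c[n].round(4))
print('w',np.linalg.norm(c['FL']-c['FR']),np.linalg.norm(c['FL']-c['BL']))
d=(c['BL']+c['BR']-c['FL']-c['FR']);print('yaw',np.degrees(np.arctan2(d[1],d[0])))
d=c['FL']-c['FR'];print('yaw2',np.degrees(np.arctan2(-d[0],d[1])))
print('origin',(c['FL']+c['FR'])/2)
h=[C(165,525,.062),C(350,540,.062)];print('handle',h,(h[0]+h[1])/2,np.linalg.norm(h[0]-h[1]))
j={n:J(*p,.016) for n,p in dict(NL=(150,540),NR=(368,498),FL=(57,78),FR=(272,38)).items()}
for n in j:print(n,j[n].round(4))
print(np.linalg.norm(j['NL']-j['NR']),np.linalg.norm(j['NL']-j['FL']))
d=(j['FL']+j['FR']-j['NL']-j['NR']);print('yaw',np.degrees(np.arctan2(d[1],d[0])));x=d/np.linalg.norm(d)
m=sum(j.values())/4; print('jig origin',m+x*0.035)
p=[J(133,272,.063),J(300,243,.063)];print('plate',p,(p[0]+p[1])/2, np.linalg.norm(p[0]-p[1]),'expect',m+x*.015)
d=p[0]-p[1];print(np.degrees(np.arctan2(-d[0],d[1])))
```

```text
FL [0.6233 0.3867 0.1   ]
FR [0.6061 0.1293 0.1   ]
BL [0.8668 0.3679 0.1   ]
BR [0.8454 0.1102 0.1   ]
w 0.2579613663692844 0.24416637522473683
yaw -4.491825870518004
yaw2 -3.8357981268417305
origin [0.61471964 0.25801434 0.1       ]
handle [array([0.55524686, 0.32685677, 0.062     ]), array([0.54406732, 0.20355506, 0.062     ])] [0.54965709 0.26520592 0.062     ] 0.1238074860049583
NL [ 0.4489 -0.2151  0.016 ]
NR [ 0.4703 -0.34    0.016 ]
FL [ 0.7126 -0.169   0.016 ]
FR [ 0.7348 -0.2944  0.016 ]
0.1267506200807562 0.26765463001465994
yaw 9.842960109738783
jig origin [ 0.62612081 -0.24862658  0.016     ]
plate [array([ 0.59654913, -0.2014465 ,  0.063     ]), array([ 0.61134932, -0.29414842,  0.063     ])] [ 0.60394922 -0.24779746  0.063     ] 0.093875942318191 expect [ 0.60641521 -0.25204555  0.016     ]
9.070922043982309
```

```bash
cat >> h.py <<'E'
from scipy.spatial.transform import Rotation as Ro
def down(h):
    a=np.radians(h);x=np.array([np.cos(a),np.sin(a),0]);z=np.array([0,0,-1.]);return np.stack([x,np.cross(z,x),z],1)
def move(p,h):
    o=status.get_obs();R=np.array(o['ee_rot']);d=R.T@(np.array(p)-o['ee_pos'])*100
    w=Ro.from_matrix(R.T@down(h)).as_rotvec(degrees=True)
    print('at',np.round(o['ee_pos'],4),'row',d.round(2),w.round(2))
def st():
    o=status.get_obs();print('t',round(o['t'],2),'p',np.round(o['ee_pos'],4),'F',np.round(o['contact_force'],2),'w',round(o['width'],3),'q',np.round(o['qpos'],1))
    return o
E
python3 -c "
from h import *
move((.549,.265,.14),-4.7)"
```

```text
at [ 0.2145 -0.5599  0.2178] row [-65.05 -60.74   7.88] [-5.000e-02  7.000e-02 -6.434e+01]
```

```bash
python3 -m creep '[[[-10,-10,1,0,0,-10],[-20,-19,3,0,0,-20],[-65,-60.7,7.8,0,0,-64.3],[-65,-60.7,7.8,0,0,-64.3],[-65,-60.7,7.8,0,0,-64.3],[-65,-60.7,7.8,0,0,-64.3],[-65,-60.7,7.8,0,0,-64.3],[-65,-60.7,7.8,0,0,-64.3],[-65,-60.7,7.8,0,0,-64.3],[-65,-60.7,7.8,0,0,-64.3],[-65,-60.7,7.8,0,0,-64.3],[-65,-60.7,7.8,0,0,-64.3],[-65,-60.7,7.8,0,0,-64.3],[-65,-60.7,7.8,0,0,-64.3],[-65,-60.7,7.8,0,0,-64.3],[-65,-60.7,7.8,0,0,-64.3],[-65,-60.7,7.8,0,0,-64.3],[-65,-60.7,7.8,0,0,-64.3],[-65,-60.7,7.8,0,0,-64.3],[-65,-60.7,7.8,0,0,-64.3]]]' 2.4 30; python3 -c "
from h import *
import pickle
st()
im=grab('wrist','w1.png');pickle.dump(im,open('w1.pkl','wb'))
im=grab('top','t1.png')"
```

```text
t: 2.65
ee_pos: [0.5491, 0.2633, 0.141]
ee_rot: [[0.997, -0.083, 0.0], [-0.083, -0.997, 0.0], [0.0, -0.0, -1.0]]
contact_force: [0.2, -0.5, 0.7]
width: 0.259
t 2.65 p [0.5491 0.2633 0.141 ] F [ 0.23 -0.46  0.72] w 0.259 q [20.8 11.5 89.  -0.  79.5 25.6]
```

View pics/w1.png

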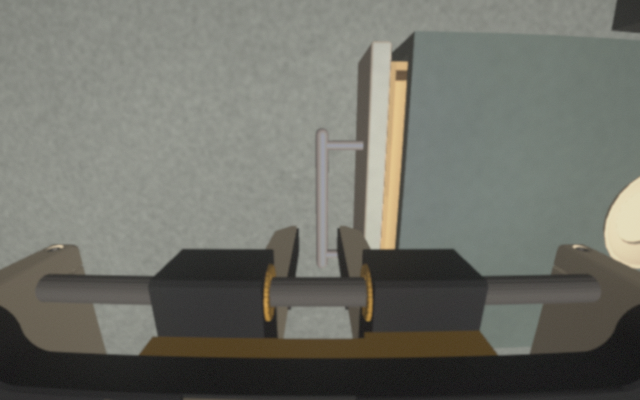

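The wrist view shows the bar running down column 321 (rows 130–265) between the fingertips, which centre on column 318. The drawer front is at column 370.

```bash
python3 -c "
from h import *
import pickle
im=pickle.load(open('w1.pkl','rb'))
for p in [(322.5,131),(322,200),(321.5,262)]: print(onz(im,*p,.062))
print(onz(im,371,45,.088),onz(im,364,240,.088))
o=status.get_obs()
move((.5505,.263,.043),-4.7)
"
```

```text
[0.55883948 0.32768285 0.062     ]
[0.55356982 0.26686734 0.062     ]
[0.54816536 0.20485565 0.062     ]
[0.59774953 0.38576648 0.088     ] [0.58633944 0.23619727 0.088     ]
at [0.549  0.2636 0.1408] row [0.15 0.04 9.78] [-0.01 -0.01 -0.06]
```

```bash
python3 -m creep '[[[0.4,0,3,0,0,0.2],[0.4,0,8,0,0,0.2],[0.4,0,9.8,0,0,0.2],[0.4,0,9.8,0,0,0.2]]]'; python3 -m creep '[[[0,0,0,0,0,0],[0,0,0,0,0,0],[0,0,0,0,0,0],[0,0,0,0,0,0]]]' 0 40
```

```text
t: 3.25
ee_pos: [0.5517, 0.263, 0.0413]
ee_rot: [[0.996, -0.086, -0.003], [-0.086, -0.996, -0.001], [-0.003, 0.001, -1.0]]
contact_force: [0.6, -0.2, 0.7]
width: 0.26
t: 3.75
ee_pos: [0.5545, 0.2642, 0.045]
ee_rot: [[0.996, -0.086, 0.003], [-0.086, -0.996, 0.001], [0.003, -0.002, -1.0]]
contact_force: [-0.9, -0.9, 7.1]
width: 0.101
```

```bash
python3 -m creep '[[[-0.7,0,0,0,0,0],[-2,0,0,0,0,0],[-4,0,0,0,0,0],[-6,0,0,0,0,0],[-8,0,0,0,0,0],[-10,0,0,0,0,0],[-12,0,0,0,0,0],[-13.5,0,0,0,0,0],[-14.7,0,0,0,0,0],[-15.3,0,0,0,0,0],[-15.6,0,0,0,0,0]]]'; python3 -m creep '[[[-0.3,0,0,0,0,0],[-0.6,0,0,0,0,0],[-0.9,0,0,0,0,0],[-0.9,0,0,0,0,0]]]'
```

```text
t: 5.12
ee_pos: [0.399, 0.2768, 0.0449]
ee_rot: [[0.996, -0.086, 0.004], [-0.086, -0.996, -0.0], [0.004, -0.0, -1.0]]
contact_force: [0.4, -7.0, 12.3]
width: 0.105
t: 5.62
ee_pos: [0.3899, 0.2775, 0.0449]
ee_rot: [[0.996, -0.086, 0.003], [-0.086, -0.996, -0.0], [0.003, -0.0, -1.0]]
contact_force: [-1.5, -7.9, 16.2]
width: 0.107
```

```bash
python3 -m creep '[[[-0.3,0,0,0,0,0],[-0.6,0,0,0,0,0],[-0.6,0,0,0,0,0]]]';python3 -m creep '[[[-0.2,0,0,0,0,0],[-0.4,0,0,0,0,0],[-0.4,0,0,0,0,0]]]'
```

```text
t: 6.0
ee_pos: [0.384, 0.278, 0.0449]
ee_rot: [[0.996, -0.086, 0.003], [-0.086, -0.996, -0.0], [0.003, -0.0, -1.0]]
contact_force: [-1.6, -6.8, 14.0]
width: 0.104
t: 6.38
ee_pos: [0.3834, 0.2781, 0.045]
ee_rot: [[0.996, -0.086, 0.01], [-0.086, -0.996, 0.0], [0.01, -0.001, -1.0]]
contact_force: [16.8, -7.5, -0.2]
width: 0.105
```

```bash
python3 -m creep '[[[0.3,0,0,0,0,0],[0.3,0,0,0,0,0],[0.3,0,0,0,0,0]]]' 2.4 ; python3 -m creep '[[[0,0,-4,0,0,0],[0,0,-10,0,0,0],[2,0,-15,0,0,0],[6,0,-20,0,0,0],[10,0,-22,0,0,0],[10,0,-22,0,0,0]]]' 4.8 ; python3 -c "
from h import *
import pickle
st()
for n in ['wrist','top','scene']:
  im=grab(n,n+'2.png');pickle.dump(im,open(n+'2.pkl','wb'))
a=cv2.imread('pics/top2.png')[105:285,160:300];cv2.imwrite('pics/top2z.png',cv2.resize(a,None,fx=3.3,fy=3.3,interpolation=cv2.INTER_CUBIC))"
```

```text
t: 6.75
ee_pos: [0.381, 0.2782, 0.0423]
ee_rot: [[0.996, -0.086, -0.001], [-0.086, -0.996, -0.0], [-0.001, 0.0, -1.0]]
contact_force: [-0.5, -0.2, -0.4]
width: 0.256
t: 7.5
ee_pos: [0.4836, 0.2696, 0.2642]
ee_rot: [[0.996, -0.088, 0.003], [-0.088, -0.996, 0.001], [0.002, -0.001, -1.0]]
contact_force: [0.4, 0.2, 0.4]
width: 0.519
t 7.5 p [0.4836 0.2696 0.2642] F [0.4  0.16 0.37] w 0.519 q [23.8 -0.7 89.1 -0.  91.5 28.9]
```

View pics/wrist2.png

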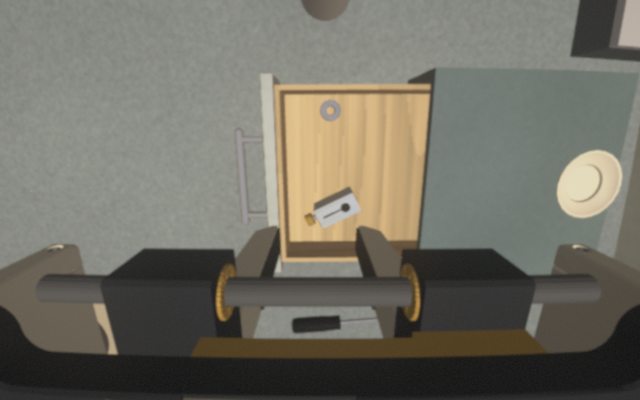

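View pics/top2z.png

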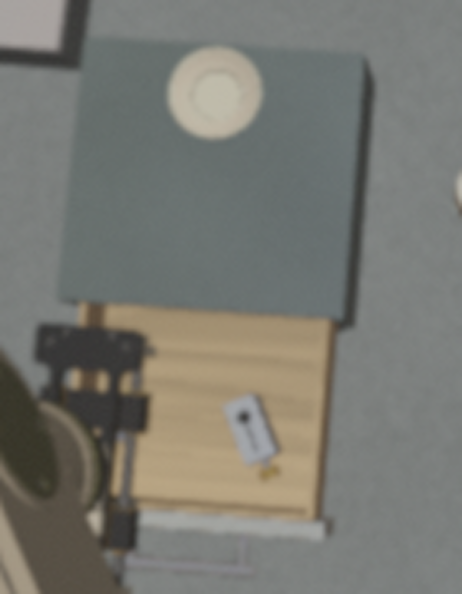

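The drawer is open. In the wrist view the block's top face is centred near (336,208), thumbscrew to the lower left at (310,219), ring at (330,110). In this picture up is world +y and right is +x. I'll fit the block's top face from a mask.

Run:
```python
from h import *
import pickle
im=pickle.load(open('wrist2.pkl','rb'));a=im['pixels']
hsv=cv2.cvtColor(a,cv2.COLOR_RGB2HSV)
m=((hsv[...,1]<45)&(hsv[...,2]>130)).astype(np.uint8)
roi=np.zeros_like(m);roi[170:245,290:385]=1;m&=roi
m=cv2.morphologyEx(m,cv2.MORPH_CLOSE,np.ones((9,9)))
n,l,s,c=cv2.connectedComponentsWithStats(m);k=1+np.argmax(s[1:,4]);print(s[k],c[k])
cs,_=cv2.findContours((l==k).astype(np.uint8),0,cv2.CHAIN_APPROX_NONE);b=cv2.minAreaRect(cs[0]);bp=cv2.boxPoints(b);print(bp)
W=np.array([onz(im,*p,.062) for p in bp]);print(W.round(4))
print([np.linalg.norm(W[i]-W[(i+1)%4]).round(4) for i in range(4)],'mid',W.mean(0))
for i in range(2):
  d=W[i+1]-W[i];print(np.degrees(np.arctan2(d[1],d[0])))
z=cv2.cvtColor(a,cv2.COLOR_RGB2BGR)[60:280,230:450];z=cv2.resize(z,None,fx=2.7,fy=2.7,interpolation=cv2.INTER_CUBIC)
cv2.polylines(z,[np.int32((bp-[230,60]+.5)*2.7)],1,(0,0,255),1);cv2.imwrite('pics/w2z.png',z)
# contour corners via ray: plan points
P=np.array([onz(im,*p[0],.062)[:2] for p in cs[0]],np.float32);print(cv2.minAreaRect(P))
for n_,p,zz in [('ring',(330,111),.034),('screw',(310,219),.042),('FLin',(284,93),.078),('BLin',(291,242),.022),('wallin',(432,91),.078)]: print(n_,onz(im,*p,zz).round(4))
t=pickle.load(open('top2.pkl','rb'))
print('top ctr',onz(t,160+(250-1.65)/3.3,105+(430-1.65)/3.3,.062))
```

```text
[313 192  48  36 907] [336.65711136 210.05512679]
[[309.83218 211.21167]
 [352.0402  191.51459]
 [360.85403 210.40146]
 [318.64603 230.09854]]
[[0.4696 0.2243 0.062 ]
 [0.529  0.247  0.062 ]
 [0.5397 0.2192 0.062 ]
 [0.4792 0.1955 0.062 ]]
[np.float64(0.0637), np.float64(0.0298), np.float64(0.0649), np.float64(0.0304)] mid [0.5043707 0.221478  0.062    ]
20.945281969178062
-69.10906792835901
((0.5044358372688293, 0.2215723693370819), (0.06412351131439209, 0.02992989495396614), 21.017560958862305)
ring [0.5087 0.3547 0.034 ]
screw [0.4676 0.2059 0.042 ]
FLin [0.4538 0.3787 0.078 ]
BLin [0.433  0.1634 0.022 ]
wallin [0.6299 0.3663 0.078 ]
top ctr [0.50548841 0.21992274 0.062     ]
```

View pics/w2z.png

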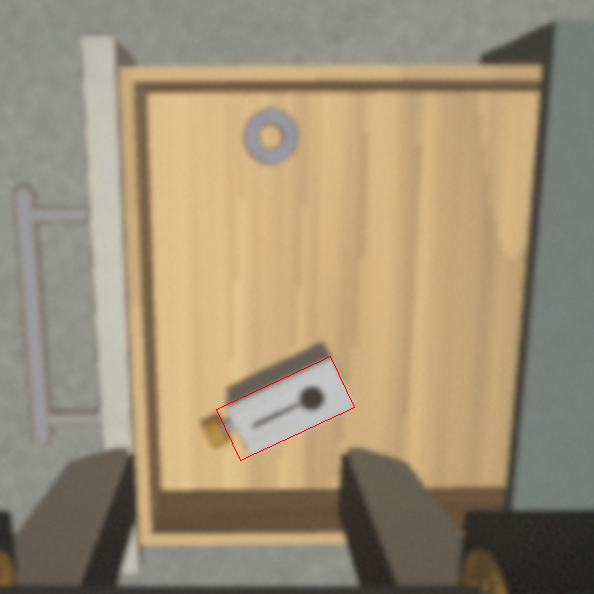

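```bash
python3 -c "
from h import *
move((.5063,.2223,.15),-69)
move((.5063,.2223,.028),-69)"
```

```text
at [0.48   0.2696 0.2612] row [ 3.06  4.48 11.12] [ 0.13  0.09 64.07]
at [0.48   0.2696 0.2612] row [ 3.09  4.47 23.32] [ 0.13  0.09 64.07]
```

```bash
python3 -m creep '[[[3.07,4.48,11,0,0,10],[3.07,4.48,11,0,0,20],[3.07,4.48,11,0,0,30],[3.07,4.48,11,0,0,40],[3.07,4.48,11,0,0,50],[3.07,4.48,11,0,0,60],[3.07,4.48,11,0,0,64],[3.07,4.48,11,0,0,64]]]' 5;  python3 -c "
from h import *
import pickle
st()
for n in ['wrist']:
  im=grab(n,n+'3.png');pickle.dump(im,open(n+'3.pkl','wb'))
move((.5063,.2223,.028),-69)
"
```

```text
t: 8.65
ee_pos: [0.5063, 0.2227, 0.1517]
ee_rot: [[0.361, -0.933, -0.002], [-0.933, -0.361, -0.0], [-0.0, 0.002, -1.0]]
contact_force: [0.1, -0.1, -0.8]
width: 0.54
t 8.65 p [0.5063 0.2227 0.1517] F [ 0.09 -0.14 -0.77] w 0.54 q [18.4  2.7 97.4  0.  80.  87.3]
at [0.5066 0.2226 0.1518] row [ 0.02  0.02 12.38] [0.09 0.01 0.2 ]
```

View pics/wrist3.png

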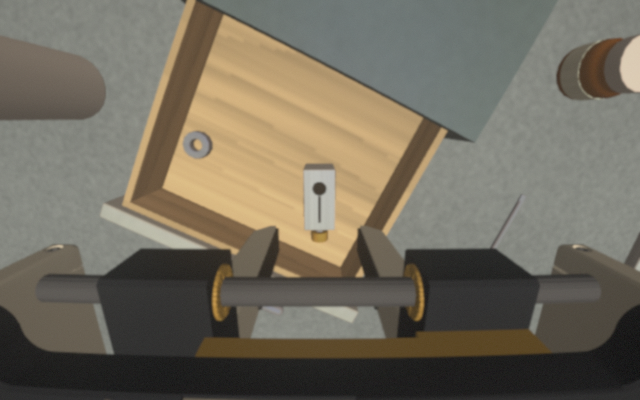

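The block stands upright in the view (columns 303–335, rows 168–230), aligned with the jaws and centred between the fingers.

```bash
python3 -c "
from h import *
import pickle
im=pickle.load(open('wrist3.pkl','rb'))
for p in [(303.5,170),(335,170),(335,230),(303.5,230),(319,200)]: print(onz(im,*p,.062).round(4))
"; python3 -m creep '[[[0,0,3,0,0,0],[0,0,8,0,0,0],[0,0,11,0,0,0],[0,0,12.3,0,0,0],[0,0,12.3,0,0,0]]]'
```

```text
[0.529  0.2456 0.062 ]
[0.5394 0.2186 0.062 ]
[0.4847 0.1964 0.062 ]
[0.4736 0.225  0.062 ]
[0.5074 0.2219 0.062 ]
t: 9.32
ee_pos: [0.5072, 0.2223, 0.0291]
ee_rot: [[0.36, -0.933, -0.002], [-0.933, -0.36, -0.0], [-0.0, 0.002, -1.0]]
contact_force: [-0.2, 0.3, -0.0]
width: 0.542
```

```bash
python3 -m creep '[[[0,0,0,0,0,0],[0,0,0,0,0,0],[0,0,0,0,0,0],[0,0,0,0,0,0]]]' 2 50; python3 -m creep '[[[0,0,-2,0,0,0],[0,0,-5,0,0,0],[0,0,-8,0,0,0],[0,0,-11,0,0,0],[0,0,-11,0,0,0]]]';  python3 -c "
from h import *
import pickle
st()
for n in ['wrist','top']:
  im=grab(n,n+'4.png');pickle.dump(im,open(n+'4.pkl','wb'))
"
```

```text
t: 9.82
ee_pos: [0.509, 0.2227, 0.031]
ee_rot: [[0.359, -0.933, 0.002], [-0.933, -0.359, 0.001], [0.0, -0.002, -1.0]]
contact_force: [-0.8, -0.2, 7.0]
width: 0.316
t: 10.45
ee_pos: [0.5101, 0.2232, 0.1435]
ee_rot: [[0.359, -0.933, 0.006], [-0.933, -0.359, 0.002], [0.0, -0.006, -1.0]]
contact_force: [0.1, 0.7, -2.7]
width: 0.317
t 10.45 p [0.5101 0.2232 0.1435] F [ 0.1   0.7  -2.74] w 0.317 q [18.4  3.2 97.8  0.  78.7 87.3]
```

View pics/wrist4.png

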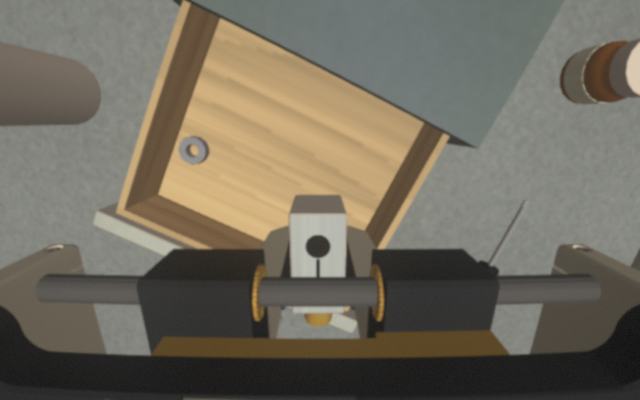

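Block is held, its top face at columns 291–345 and rows 213–312. Next I'll work out where its plain end sits in the tool frame and check the plate pose before moving there.

Run:
```python
from h import *
import pickle
im=pickle.load(open('wrist4.pkl','rb'));o=im['obs'];R=np.array(o['ee_rot']);p=np.array(o['ee_pos'])
tz=p[2]+.031
for q,z in [((291.5,213),tz),((345.5,213),tz),((297,196.5),tz-.04),((340,196.5),tz-.04),((290.5,245),tz),((347,245),tz)]:
    print(q,(R.T@(onz(im,*q,z)-p)).round(4))
a=cv2.imread('pics/wrist4.png')[180:340,220:420];cv2.imwrite('pics/w4z.png',cv2.resize(a,None,fx=3.5,fy=3.5,interpolation=cv2.INTER_CUBIC))
```

```text
(291.5, 213) [-0.0135 -0.0278 -0.0308]
(345.5, 213) [ 0.0139 -0.0278 -0.0308]
(297, 196.5) [-0.0136 -0.0258  0.0092]
(340, 196.5) [ 0.0142 -0.0258  0.0092]
(290.5, 245) [-0.0145 -0.0102 -0.0309]
(347, 245) [ 0.0152 -0.0102 -0.0309]
```

View pics/w4z.png

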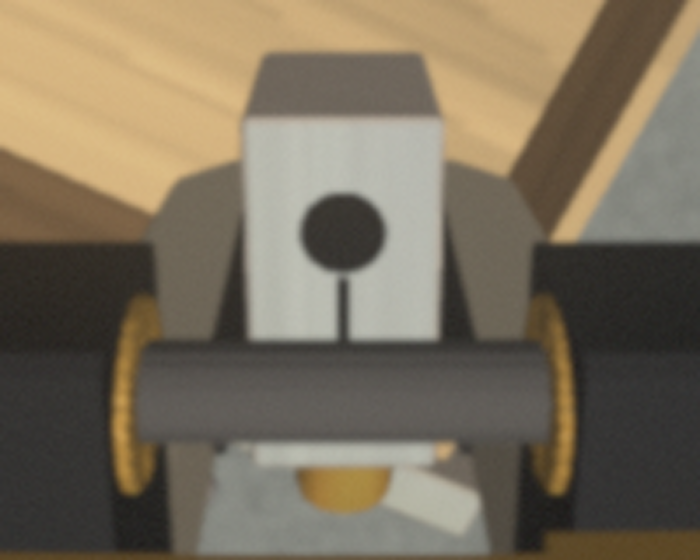

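```bash
python3 -c "
from h import *
move((.517,-.266,.15),-80.3)"
```

```text
at [0.5078 0.2224 0.1394] row [45.91 16.69 -1.06] [-1.000e-02  0.000e+00  1.136e+01]
```

```bash
python3 -m creep '[[[2,0.7,-1,0,0,0],[6,2.2,-1,0,0,2],[11,4,-1,0,0,4],[16,5.8,-1,0,0,6],[21,7.6,-1,0,0,8],[26,9.4,-1,0,0,10],[31,11.3,-1,0,0,11.3],[36,13.1,-1,0,0,11.3],[41,14.9,-1,0,0,11.3],[44,16,-1,0,0,11.3],[45.5,16.5,-1,0,0,11.3],[45.9,16.7,-1,0,0,11.3],[45.9,16.7,-1,0,0,11.3]]]';  python3 -c "
from h import *
import pickle
st()
for n in ['wrist','top']:
  im=grab(n,n+'5.png');pickle.dump(im,open(n+'5.pkl','wb'))
"
```

```text
t: 12.18
ee_pos: [0.5168, -0.2652, 0.1493]
ee_rot: [[0.17, -0.985, -0.001], [-0.985, -0.17, 0.001], [-0.001, 0.0, -1.0]]
contact_force: [0.4, -0.3, -1.2]
width: 0.317
t 12.18 p [ 0.5168 -0.2652  0.1493] F [ 0.39 -0.26 -1.19] w 0.317 q [-32.2   7.   93.1   0.   80.   48. ]
```

View pics/wrist5.png

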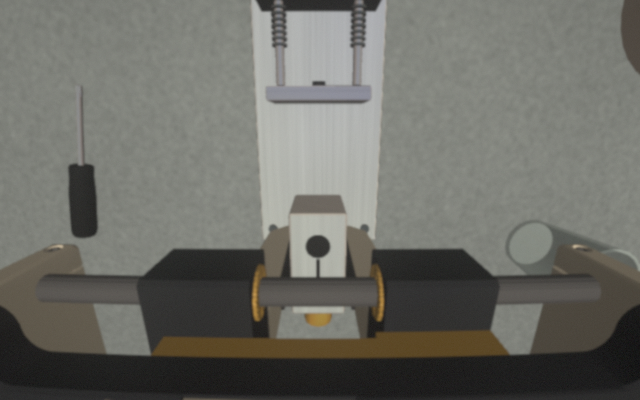

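The view shows the plate ahead (columns 266–371, rows 86–103), its front nearly level in the image, with the block at columns 291–345. The beaker is at the right near (535,245). I'll measure all of these.

Run:
```python
from h import *
import pickle
a=cv2.imread('pics/wrist5.png')[70:225,235:400];cv2.imwrite('pics/w5z.png',cv2.resize(a,None,fx=3.8,fy=3.8,interpolation=cv2.INTER_CUBIC))
t=pickle.load(open('top0.pkl','rb'))
for p,z in [((475,237),.1),((492,235),.0),((490,236),.1)]: print('beaker',onz(t,*p,z))
im=pickle.load(open('wrist5.pkl','rb'))
print('beaker w',onz(im,530,245,.1))
```

```text
beaker [ 0.48852003 -0.49776078  0.1       ]
beaker [ 0.49223676 -0.60053042  0.        ]
beaker [ 0.49054414 -0.54431337  0.1       ]
beaker w [ 0.52017663 -0.44877413  0.1       ]
```

View pics/w5z.png

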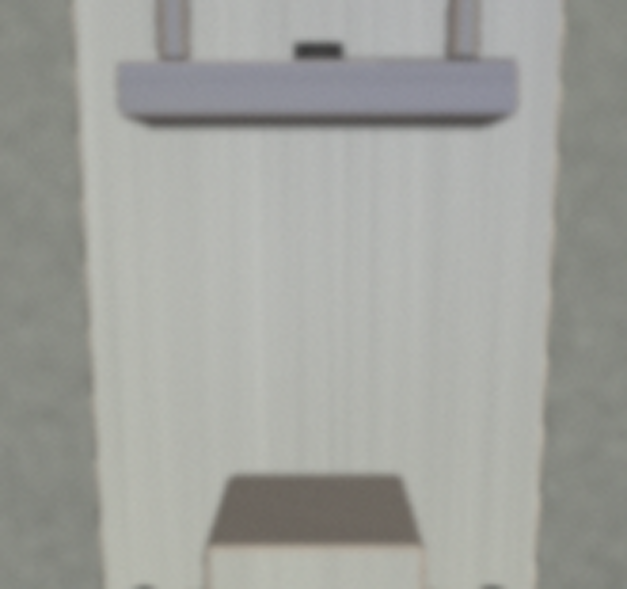

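Run:
```python
from h import *
import pickle
im=pickle.load(open('wrist5.pkl','rb'));o=im['obs'];R=np.array(o['ee_rot']);p=np.array(o['ee_pos'])
Z=lambda x,y,z:onz(im,235+x/3.8-.37,70+y/3.8-.37,z)
P={k:Z(*v) for k,v in dict(pl=(120,115,.063),pr=(517,113,.063),bl1=(81,100,.016),bl2=(99,450,.016),br1=(561,100,.016),br2=(542,450,.016)).items()}
for k in P: print(k,P[k].round(4),'tool',(R.T@(P[k]-p)).round(4))
ang=lambda d:np.degrees(np.arctan2(d[1],d[0]))
print('plate w',np.linalg.norm(P['pl']-P['pr']),'yaw',ang(P['pl']-P['pr'])-90,'mid',(P['pl']+P['pr'])/2)
print('bed yaw',ang(P['bl1']-P['bl2']),ang(P['br1']-P['br2']),'w',np.linalg.norm(P['bl1']-P['br1']),np.linalg.norm(P['bl2']-P['br2']))
for q in [(205,545),(427,543),(230,477),(400,476)]:
  z=p[2]+(.031 if q[1]>500 else -.009); print('block end tool',(R.T@(Z(*q,z)-p)).round(4))
```

```text
pl [ 0.5987 -0.206   0.063 ] tool [-0.0443 -0.0908  0.0863]
pr [ 0.6144 -0.2941  0.063 ] tool [ 0.0451 -0.0913  0.0862]
bl1 [ 0.6027 -0.1865  0.016 ] tool [-0.0628 -0.0981  0.1333]
bl2 [ 0.5083 -0.2029  0.016 ] tool [-0.0627 -0.0022  0.1334]
br1 [ 0.6245 -0.3127  0.016 ] tool [ 0.0652 -0.0981  0.1332]
br2 [ 0.53   -0.3289  0.016 ] tool [ 0.0652 -0.0023  0.1333]
plate w 0.08946067557613478 yaw 10.069302823132105 mid [ 0.60654742 -0.25003142  0.063     ]
bed yaw 9.815737988570596 9.73986688411215 w 0.12799316283394685 0.12786621097017908
block end tool [-0.015  -0.0278 -0.031 ]
block end tool [ 0.0146 -0.028  -0.031 ]
block end tool [-0.0148 -0.0267  0.009 ]
block end tool [ 0.0141 -0.0269  0.009 ]
```

```bash
python3 -m creep '[[[0.1,0,3,0,0,0],[0.1,0,7,0,0,0],[0.1,0,10,0,0,0],[0.1,0,11.5,0,0,0],[0.1,0,11.8,0,0,0],[0.1,0,11.8,0,0,0]]]'; python3 -m creep '[[[0,0,0.1,0,0,0],[0,0,0.2,0,0,0],[0,0,0.3,0,0,0],[0,0,0.3,0,0,0]]]'
```

```text
t: 13.02
ee_pos: [0.5181, -0.2672, 0.0329]
ee_rot: [[0.17, -0.985, 0.001], [-0.985, -0.17, -0.001], [0.001, -0.001, -1.0]]
contact_force: [0.3, 0.8, -1.4]
width: 0.319
t: 13.52
ee_pos: [0.5172, -0.2669, 0.0286]
ee_rot: [[0.169, -0.986, -0.0], [-0.986, -0.169, 0.0], [-0.0, 0.0, -1.0]]
contact_force: [-1.1, -0.2, -1.1]
width: 0.317
```

```bash
python3 -m creep '[[[0,0,0.1,0,0,0],[0,0,0.2,0,0,0],[0,0,0.2,0,0,0]]]'; python3 -m creep '[[[0,0,0.1,0,0,0],[0,0,0.1,0,0,0]]]';  python3 -m creep '[[[0,0,0.1,0,0,0],[0,0,0.1,0,0,0]]]'
```

```text
t: 13.9
ee_pos: [0.5171, -0.2669, 0.0265]
ee_rot: [[0.169, -0.986, -0.0], [-0.986, -0.169, 0.0], [-0.0, 0.0, -1.0]]
contact_force: [0.6, 0.4, -1.9]
width: 0.319
t: 14.15
ee_pos: [0.5172, -0.2669, 0.0255]
ee_rot: [[0.169, -0.986, -0.0], [-0.986, -0.169, 0.0], [-0.0, 0.0, -1.0]]
contact_force: [-1.0, -1.1, -3.0]
width: 0.319
t: 14.4
ee_pos: [0.5174, -0.267, 0.0251]
ee_rot: [[0.17, -0.986, 0.0], [-0.986, -0.17, -0.0], [0.0, -0.0, -1.0]]
contact_force: [-2.6, 0.7, 2.8]
width: 0.32
```

```bash
python3 -m creep '[[[0,0,-0.04,0,0,0],[0,-1,-0.04,0,0,0],[0,-2.5,-0.04,0,0,0],[0,-4,-0.04,0,0,0],[0,-5.2,-0.04,0,0,0],[0,-5.7,-0.04,0,0,0],[0,-5.8,-0.04,0,0,0],[0,-5.8,-0.04,0,0,0]]]'; python3 -c "
from h import *
import pickle
st()
for n in ['wrist']:
  im=grab(n,n+'6.png');pickle.dump(im,open(n+'6.pkl','wb'))
"
```

```text
t: 15.4
ee_pos: [0.5747, -0.257, 0.0251]
ee_rot: [[0.169, -0.986, 0.001], [-0.986, -0.169, 0.0], [0.0, -0.001, -1.0]]
contact_force: [1.7, 0.9, 0.5]
width: 0.322
t 15.4 p [ 0.5747 -0.257   0.0251] F [1.66 0.92 0.46] w 0.322 q [-28.8  21.4  90.    0.   68.6  51.5]
```

View pics/wrist6.png

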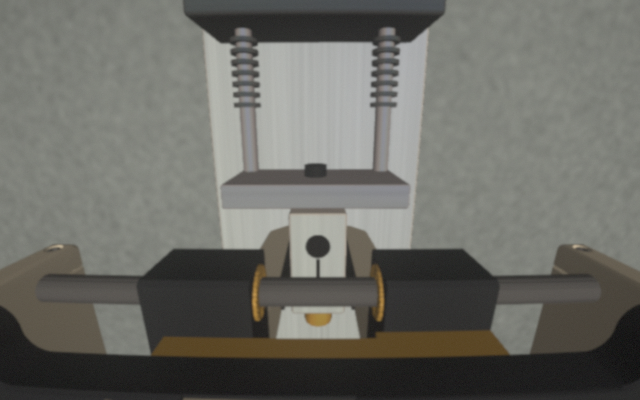

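The view shows the plate at columns 222–409 (middle 315.5) and the block's middle at 318, about 1 mm off. The edges are parallel and the gap is a few mm. I'll advance in small steps and watch the force.

```bash
python3 -m creep '[[[0,-0.1,0,0,0,0],[0,-0.2,0,0,0,0],[0,-0.3,0,0,0,0],[0,-0.3,0,0,0,0]]]';python3 -m creep '[[[0,-0.1,0,0,0,0],[0,-0.2,0,0,0,0],[0,-0.2,0,0,0,0]]]';python3 -m creep '[[[0,-0.1,0,0,0,0],[0,-0.2,0,0,0,0],[0,-0.2,0,0,0,0]]]'
```

```text
t: 15.95
ee_pos: [0.5774, -0.2568, 0.0251]
ee_rot: [[0.169, -0.986, 0.0], [-0.986, -0.169, -0.0], [0.0, -0.0, -1.0]]
contact_force: [-3.0, -0.3, 3.3]
width: 0.32
t: 16.32
ee_pos: [0.5795, -0.2563, 0.0251]
ee_rot: [[0.17, -0.986, 0.0], [-0.986, -0.17, -0.0], [0.0, -0.0, -1.0]]
contact_force: [-2.6, -0.9, 4.7]
width: 0.319
t: 16.7
ee_pos: [0.5811, -0.256, 0.0251]
ee_rot: [[0.17, -0.986, -0.0], [-0.986, -0.17, -0.0], [0.0, 0.0, -1.0]]
contact_force: [-4.7, -1.1, 6.3]
width: 0.319
```

```bash
python3 -m creep '[[[0,-0.1,-0.03,0,0,0],[0,-0.2,-0.05,0,0,0],[0,-0.3,-0.05,0,0,0],[0,-0.4,-0.05,0,0,0],[0,-0.4,-0.05,0,0,0]]]';python3 -m creep '[[[0,-0.1,0,0,0,0],[0,-0.2,0,0,0,0],[0,-0.2,0,0,0,0],[0,-0.2,0,0,0,0]]]'; python3 -c "
from h import *
import pickle
st()
for n in ['wrist']:
  im=grab(n,n+'7.png');pickle.dump(im,open(n+'7.pkl','wb'))
"
```

```text
t: 17.32
ee_pos: [0.5841, -0.2554, 0.0251]
ee_rot: [[0.169, -0.986, -0.002], [-0.986, -0.169, 0.0], [-0.0, 0.002, -1.0]]
contact_force: [-7.2, -1.9, 5.4]
width: 0.321
t: 17.82
ee_pos: [0.5857, -0.2552, 0.0251]
ee_rot: [[0.169, -0.986, -0.003], [-0.986, -0.169, 0.0], [-0.001, 0.003, -1.0]]
contact_force: [-9.7, -1.2, 7.0]
width: 0.321
t 17.82 p [ 0.5857 -0.2552  0.0251] F [-9.7  -1.18  6.97] w 0.321 q [-28.1  22.8  88.2  -0.1  69.2  52.2]
```

View pics/wrist7.png

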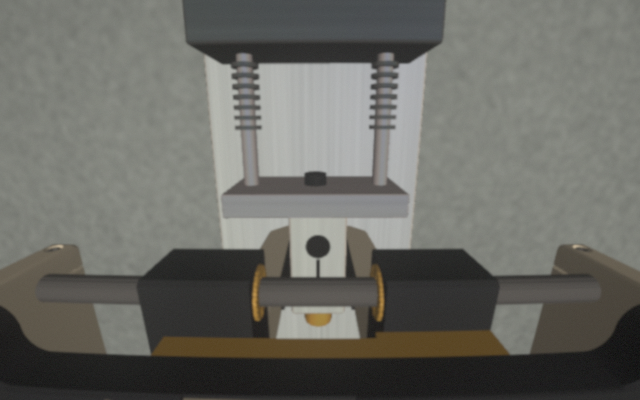

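The view shows the block's end tight against the plate (contact near row 217), and the hole at row 246 as before, so no slip. Next I'll measure how far the plate has moved against the rear block.

```bash
cat > m.py <<'E'
from h import *
import pickle,sys
def edges(n):
    im=pickle.load(open(n,'rb'));g=cv2.GaussianBlur(cv2.cvtColor(im['pixels'],cv2.COLOR_RGB2GRAY),(3,3),0).astype(float)
    ax=np.array([np.cos(np.radians(9.8)),np.sin(np.radians(9.8)),0])
    o=im['obs'];out=[]
    for cols in [(262,285),(345,370)]:
        pr=g[:,cols[0]:cols[1]].mean(1)
        d=np.gradient(pr)
        r=np.arange(160,212);i=r[np.argmax(d[r])]; i=i+ (0.5*(d[i-1]-d[i+1])/(d[i-1]-2*d[i]+d[i+1]))
        r2=np.arange(15,90);k=r2[np.argmax(d[r2])]; k=k+ (0.5*(d[k-1]-d[k+1])/(d[k-1]-2*d[k]+d[k+1]))
        c=sum(cols)/2
        P=onz(im,c,i,.063);B=onz(im,c,k,.016)
        out.append((round(i,2),round(k,2),round(P@ax,4),round(B@ax,4),round((B-P)@ax,4)))
    print(n,out,'tcp',round(np.array(o['ee_pos'])@ax,4))
for n in sys.argv[1:]: edges(n)
E
python3 m.py wrist6.pkl wrist7.pkl
python3 - <<'E'
import cv2,numpy as np
a=cv2.imread('pics/wrist6.png')[:230,200:440];b=cv2.imread('pics/wrist7.png')[:230,200:440]
cv2.imwrite('pics/cmp67.png',cv2.resize(np.hstack([a,b]),None,fx=1.66,fy=2.4,interpolation=cv2.INTER_CUBIC))
E
```

```text
wrist6.pkl [(np.float64(184.36), np.float64(41.91), np.float64(0.5667), np.float64(0.6395), np.float64(0.0728)), (np.float64(184.21), np.float64(41.53), np.float64(0.5667), np.float64(0.6397), np.float64(0.0729))] tcp 0.5226
wrist7.pkl [(np.float64(194.09), np.float64(62.81), np.float64(0.5733), np.float64(0.6394), np.float64(0.0661)), (np.float64(193.84), np.float64(62.43), np.float64(0.5734), np.float64(0.6396), np.float64(0.0662))] tcp 0.5337
```

View pics/cmp67.png

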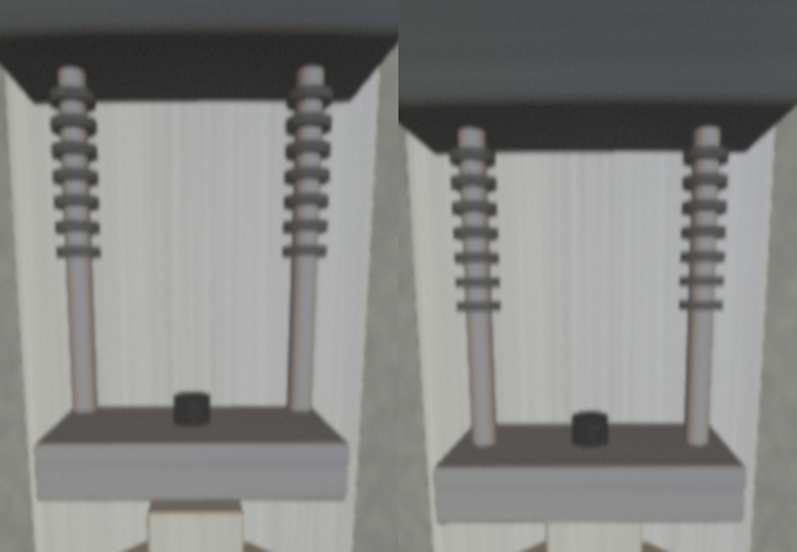

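Plate is 6.7 mm back, with the rear block repeating to 0.1 mm. About 3.3 mm more to go.

```bash
python3 -m creep '[[[0,-0.1,-0.02,0,0,0],[0,-0.2,-0.03,0,0,0],[0,-0.3,-0.03,0,0,0],[0,-0.36,-0.03,0,0,0],[0,-0.36,-0.03,0,0,0],[0,-0.36,-0.03,0,0,0],[0,-0.36,-0.03,0,0,0]]]'; python3 -c "
from h import *
import pickle
st()
for n in ['wrist','top','scene']:
  im=grab(n,n+'8.png');pickle.dump(im,open(n+'8.pkl','wb'))
a=cv2.imread('pics/top8.png')[100:290,150:440];cv2.imwrite('pics/top8z.png',cv2.resize(a,None,fx=2.7,fy=2.7,interpolation=cv2.INTER_CUBIC))
st()
"; python3 m.py wrist8.pkl
```

```text
t: 18.75
ee_pos: [0.5885, -0.2547, 0.0252]
ee_rot: [[0.169, -0.986, -0.004], [-0.986, -0.169, 0.0], [-0.001, 0.004, -1.0]]
contact_force: [-12.9, -2.2, 7.9]
width: 0.321
t 18.75 p [ 0.5885 -0.2547  0.0252] F [-12.89  -2.19   7.91] w 0.321 q [-27.9  23.2  87.6  -0.1  69.4  52.4]
t 18.9 p [ 0.5884 -0.2546  0.0251] F [-11.47  -3.15   7.37] w 0.317 q [-27.9  23.2  87.6  -0.1  69.4  52.4]
wrist8.pkl [(np.float64(194.18), np.float64(68.15), np.float64(0.5762), np.float64(0.6393), np.float64(0.0632)), (np.float64(194.01), np.float64(67.82), np.float64(0.5762), np.float64(0.6394), np.float64(0.0632))] tcp 0.5366
```

View pics/wrist8.png

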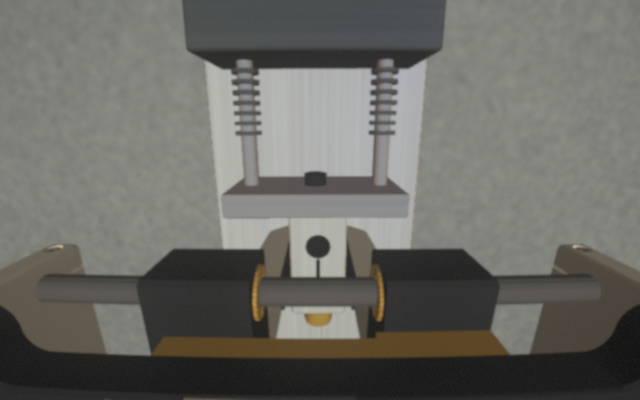

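View pics/top8z.png

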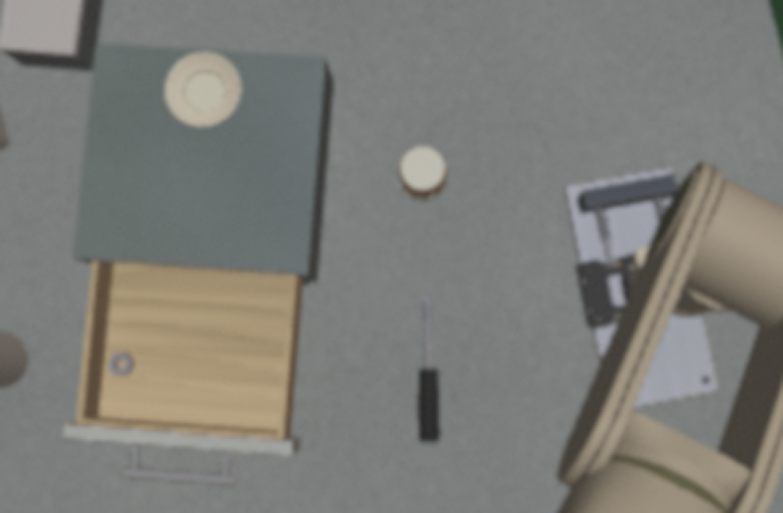

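The wrist view shows the plate centred and parallel on the block's end. The plate is 9.7 mm back by measurement against the rear block. The top view shows the drawer still out, with the ring in it and the screwdriver and jar in place. Handing in.

```bash
python3 -c "
from h import *
st()
print(ctrl.hand_in());st()"
```

```text
t 18.9 p [ 0.5884 -0.2546  0.0251] F [-11.47  -3.15   7.37] w 0.317 q [-27.9  23.2  87.6  -0.1  69.4  52.4]
the job is handed in; nothing more can be done
None
the job is handed in; nothing more can be done
```

I pulled the drawer out to its stop, where the pull jumped to about 17 N, and left it open. I then set the block on the jig bed with its plain end against the spring plate. I handed the job in at 18.9 s while still holding the push; no verdict is reported.

**Last checks**
- **Plate travel:** it is 9.7 mm back, measured in the wrist picture against the fixed rear block, so the spring load should be about 9.7 N.
- **Alignment:** the block's end is about 1 mm off the plate's middle and square to within about 0.5°. The tool leans about 0.2°.
- **Grip:** the fingers were set to 50 N, and the block showed no visible slip in the pictures.
- **Surroundings:** the top view shows the drawer still out with the ring in it. The screwdriver and jar stand where they were. I did not check the wash bottle and beaker again at the end, but nothing went near them.

**One disagreement:** the wrist force along the push read about 12 to 13 N, more than the spring load from the plate's travel. I put the difference down to the block rubbing on the bed, since it is pressed down with about 8 to 10 N. I relied on the plate travel.

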